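# Pour the turned balls into the stock box

## Task

Take the wooden cup that stands with its handle under the bench lamp, pour all six wooden balls from it into the square plywood box, and then stand the empty cup upright on the middle of the round cork mat and let go. Leave everything else standing where it is.

Things in the scene. Friction and masses are not known exactly. Their poses are not given: they have to be found in the camera images.
- cup_mid (a point): Wooden cup, 85 mm high, open at the top, outer radius 38 mm at the foot and 48 mm at the rim, walls 5 mm, floor 6 mm, about 0.13 kg, holding six balls. This point is on its axis, half-way up (42.5 mm above its underside). Its z axis points out of the mouth; its handle lies towards its own -x. It starts upright on the bench.
- cup_rim (a point): Centre of the cup's mouth, 85 mm above its underside on its axis (same axes as cup_mid); rim radius 48 mm.
- cup_handle (a point): Middle of the free part of the cup's handle: a straight flat level wooden bar, 14 mm wide (along the cup's y) and 26 mm high, running from the cup's wall to 124 mm from the cup's axis in the cup's -x direction. This point is 95 mm from the axis and 66 mm above the cup's underside. The lamp head hangs over it, so it has to be reached with a tilted gripper from the handle's free end.
- lamp: Bench lamp, fixed. Origin on the bench under its head; own y along the head (-y end away from the robot), own x level towards the cup, which stands 82 to 90 mm away. The head is a flat bar, x -18 to 18, y -180 to 70, z 189 to 213 mm (over the cup's handle), held at y = -160 mm by a post of radius 9 mm on a foot of radius 50 mm, 12 mm high; the end at y = 70 is free.
- box_floor (a point): Square open plywood box, loose, 0.7 kg, outside 132 x 132 mm and 60 mm high, walls and floor 6 mm. This point is the centre of the inner floor, 6 mm above the bench; x and y along its sides.
- mat_top (a point): Round cork mat fixed on the bench, radius 75 mm, 4 mm thick; the point is the centre of its top.
- bowl_mid (a point): Bystander: round wooden bowl, empty, rim radius 68 mm, 55 mm high; the point is half-way up on its axis. Not the place for the balls.
- bottle_mid (a point): Bystander: upright glue bottle, radius 30 mm, 170 mm high; the point is half-way up on its axis.
- jar_mid (a point): Bystander: upright closed jar, radius 34 mm, 90 mm high; the point is half-way up on its axis.
- tin_mid (a point): Bystander: upright closed tin, radius 36 mm, 100 mm high, near the cup; the point is half-way up on its axis.
- ball0_center (a point): Turned wooden ball, 30 mm in diameter, 11 g, starting in the cup; the point is its centre.
- ball1_center (a point): Turned wooden ball, 30 mm in diameter, 11 g, starting in the cup; the point is its centre.
- ball2_center (a point): Turned wooden ball, 30 mm in diameter, 11 g, starting in the cup; the point is its centre.
- ball3_center (a point): Turned wooden ball, 30 mm in diameter, 11 g, starting in the cup; the point is its centre.
- ball4_center (a point): Turned wooden ball, 30 mm in diameter, 11 g, starting in the cup; the point is its centre.
- ball5_center (a point): Turned wooden ball, 30 mm in diameter, 11 g, starting in the cup; the point is its centre.

How it is judged:
By the outcome, as a careful person would: the job done as asked, in the order asked, and still so for the second after the job is handed in, with the robot touching nothing.
It also fails if it takes over 64 s, if anything falls off the work surface, if the arm or the gripper's body presses on something with over 40 N, if the wrist force passes 120 N, or if a joint passes its speed limit or range.

## Robot

A 6-joint arm with a two-finger parallel gripper is mounted at the origin on the work surface. World frame = base frame: x ahead of the robot, y to its left, z up, the work surface at z = 0. Lengths are in m, angles in rad, forces in N, time in s.
With the tool pointing down it reaches from about 0.35 to 0.775 m from the base axis. Payload 7.3 kg.
Tool frame: the origin (TCP) lies on the mounting face of the last link; the fingertips stand 178 mm ahead of it and the grasp point (between the pads) lies 159 mm ahead of it (robot.tcp_to_tips is the distance from the TCP to the fingertips, in m); z points along the fingers, y is the direction in which the jaws open and shut (so a half turn about z gives the same grasp; the last joint's range is limited). The gripper opens to 92 mm and grips with 3 to 60 N. Pads are 19 mm wide; open, the fingers measure 130 mm over their backs; the gripper's body (75 mm by 190 mm) begins 47 mm behind the grasp point.
Start: joints at [-1.413, 0.342, 1.524, -0, 1.275, -0.146], TCP at [0.157, -0.501, 0.405] pointing down, gripper open.
Joint ranges: [-2.53, 2.53], [-0.77, 2.02], [0.04, 2.7], [-1, 4.14], [0.28, 2.66], [-3.11, 3.11]. Speed limits (rad/s): [2.57, 2.57, 3.14, 3.14, 3.14, 3.14].

## Interface

Orientations are given as [roll, pitch, yaw] about the fixed x, y, z axes, in that order (R = Rz(yaw) Ry(pitch) Rx(roll)).
In Python, from cell import robot, viewer gives the robot as it stands.
- The arm moves only by the shell command python3 -m creep 'ROWS' [OPENING] [FORCE]. ROWS is JSON, a list that holds one entry, the list of rows, each a list of 6 numbers: the shift along the world's x, y, z in mm, then the turn, a rotation vector about the world's x, y, z in degrees. A call has 1 to 5 rows; each row shifts and turns the pose as measured when the row begins; what a row does not reach is not made up. A row lasts 1/12 s, in which the tool goes at most 41.7 mm and 7.16 degrees, less where a joint would pass 70% of its speed; a pose out of reach is approached as far as the arm can. A call with a gripper value outside its range is refused whole. OPENING is the closure, from -1 (fully open) to 1 (shut), set as the call begins (- or left out, the last holds). The fingers move at their own pace and stop on an object; FORCE is the grip in N (left out, the last holds). Time passes only in rows, so rows that do not move let the fingers close. It gives the time, the measured TCP pose, the force and the opening at its end, in the units of the state.
- robot.observe(): the state, without advancing time (a new reading comes with each control period).
- viewer.read_camera(name): name is "side" or "top"; returns the picture (384x512x3 uint8, blue, green, red); there is no depth.
- viewer.camera_model(name): a dict with "fx", "fy", "cx", "cy" (pixels), "pose" (4x4, takes a point from camera to world coordinates). Camera axes: x right, y up, looking along -z (the intrinsics and any distortion apply to the point x, -y, -z); pixel columns grow to the right and rows downward; lengths in m; the calibration is good to about 2 mm. A picture is of the moment at which its call begins. camera_model takes no time and is no camera call.
- robot.hand_in(): hands the job in, once; it reports no verdict.
The state is a dict: "time": time; "qpos": joint angles; "qvel": joint speeds; "joint_efforts": joint torques, N m; "tool_pos": TCP position; "tool_rot": TCP orientation; "contact_force": force on the tool from outside, world axes, zero at the start; "torque": the same for the moment, N m; "opening": finger opening in m.
Only numpy, scipy, OpenCV 4.12 (cv2) and the standard library are available. Lean on these libraries where they do the work, as an engineer would, in place of code of your own. Each camera call takes 0.05 s, during which the arm holds its last target. There are 200 camera calls.

## Working session

There is one attempt and no reset: what is moved stays moved. The work goes in short steps, Python scripts to look and compute and a shell command to move; the robot and the scene stay as the last step left them, time stands still between calls to the robot, and variables do not carry over. Pictures are saved under pics/ and viewed, about 8 in all and at most 12, crops included, and the job is handed in when it is done.

```bash
ls; mkdir -p pics; python3 - <<'E'
from cell import robot, viewer
import cv2,numpy as np
for n in("side","top"):
    cv2.imwrite(f"pics/{n}0.png",viewer.read_camera(n)); m=viewer.camera_model(n); print(n,{k:(np.round(v,4).tolist() if k!='x' else v) for k,v in m.items()})
print(robot.observe())
E
```

```text
pics
side {'fx': 467.0325, 'fy': 467.0325, 'cx': 254.1213, 'cy': 193.9569, 'pose': [[-0.9877, 0.1119, -0.1088, 0.4485], [-0.1553, -0.7756, 0.6118, 0.8276], [-0.0159, 0.6212, 0.7835, 1.1544], [0.0, 0.0, 0.0, 1.0]]}
top {'fx': 437.4916, 'fy': 437.4916, 'cx': 257.7998, 'cy': 196.2999, 'pose': [[-0.0013, 0.9867, -0.1624, 0.3668], [-1.0, -0.002, -0.0041, -0.0116], [-0.0044, 0.1623, 0.9867, 1.4853], [0.0, 0.0, 0.0, 1.0]]}
{'time': 0.1, 'qpos': array([-1.41301436e+00,  3.42671175e-01,  1.52491353e+00,  6.99256053e-06,
        1.27538627e+00, -1.46028207e-01]), 'qvel': array([ 0.00042137, -0.00035481, -0.00153929, -0.0002244 , -0.00135314,
        0.00140137]), 'joint_efforts': array([ 1.99156682e-03, -4.32004595e+01, -2.44694388e+01,  7.19929347e-02,
        5.25773491e-02, -3.77296146e-05]), 'tool_pos': array([ 0.15704813, -0.50084209,  0.40410766]), 'tool_rot': array([-3.14022998e+00, -2.07174082e-04,  3.03807996e-01]), 'contact_force': array([-0.79400851,  0.1727133 , -0.05745476]), 'torque': array([-0.04103654,  0.00020911,  0.0015198 ]), 'opening': 0.09153212721208277}
```

View pics/top0.png

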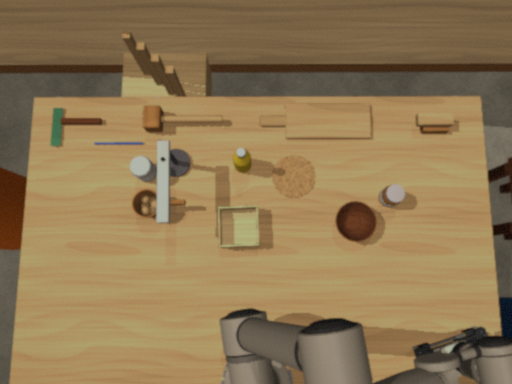

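View pics/side0.png

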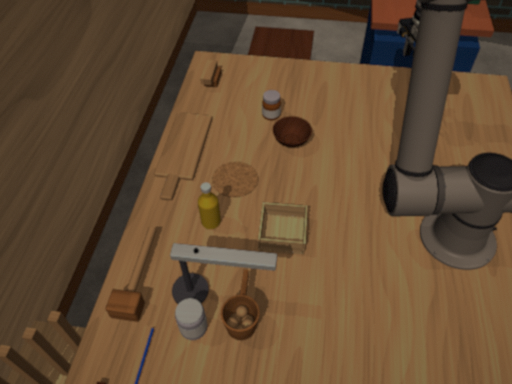

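Top view: cup at (147,204) with its handle to the right under the lamp bar (163,180), box (239,227), mat (294,177), tin (143,168), bottle (242,160), bowl (356,221), jar (393,195). Side view: cup (241,316), box (284,225), mat (235,179).

```bash
cat > h.py <<'E'
import numpy as np,cv2
from cell import robot,viewer
def ray(n,uv):
    m=viewer.camera_model(n);P=np.array(m["pose"]);u,v=uv
    d=P[:3,:3]@np.array([(u-m["cx"])/m["fx"],-(v-m["cy"])/m["fy"],-1]);return P[:3,3],d
def onz(n,uv,z):
    o,d=ray(n,uv);return (o+d*(z-o[2])/d[2]).round(4)
def proj(n,p):
    m=viewer.camera_model(n);P=np.array(m["pose"]);q=P[:3,:3].T@(np.array(p)-P[:3,3])
    return np.array([m["cx"]+m["fx"]*q[0]/-q[2],m["cy"]+m["fy"]*q[1]/q[2]]).round(1)
E
python3 - <<'E'
from h import *
t=cv2.imread("pics/top0.png");s=cv2.imread("pics/side0.png")
a=cv2.resize(t[120:270,120:320],(800,600),interpolation=cv2.INTER_CUBIC);cv2.imwrite("pics/tc.png",a)
b=cv2.resize(s[150:350,160:320],(480,600),interpolation=cv2.INTER_CUBIC);cv2.imwrite("pics/sc.png",b)
E
```

```text
(no output)
```

View pics/tc.png

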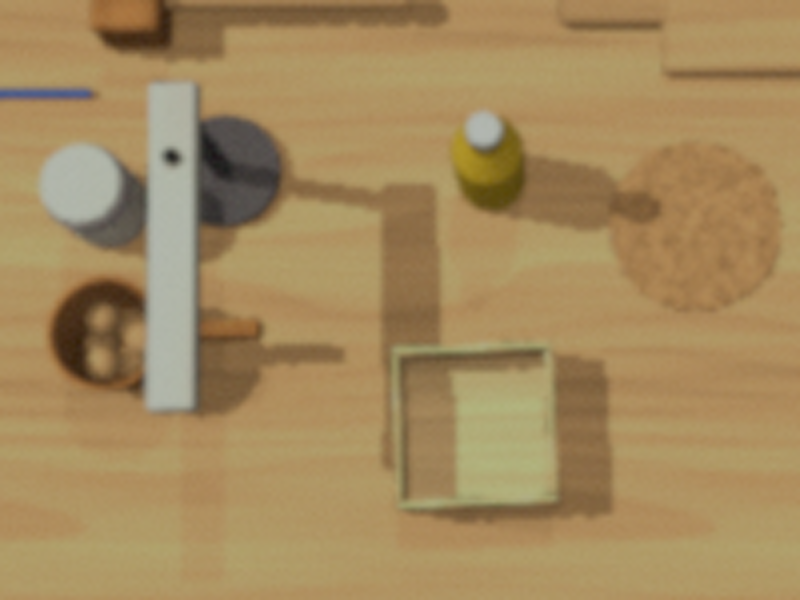

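View pics/sc.png

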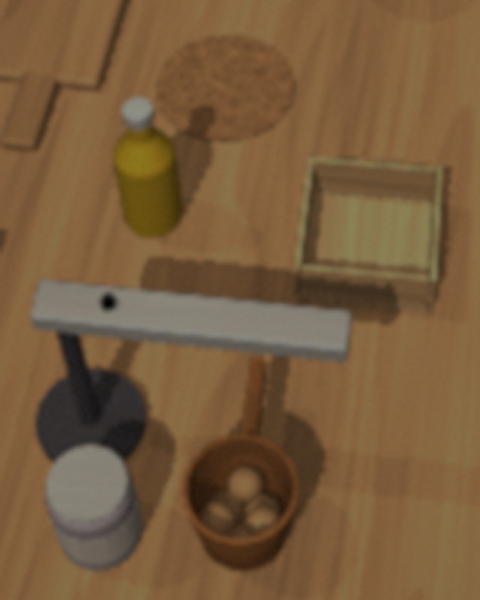

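The crops show cup rim (top crop 106,333; side crop 240,488), handle end (258,328), box rim corners, mat centre (696,226) and the lamp bar corners, all clear.

```bash
python3 - <<'E'
from h import *
T=lambda x,y:(120+(x+.5)/4-.5,120+(y+.5)/4-.5);S=lambda x,y:(160+(x+.5)/3-.5,150+(y+.5)/3-.5)
p=lambda l,n,uv,z:print(l,onz(n,uv,z))
p("rim T","top",T(106,333),.085);p("rim S","side",S(240,488),.085)
p("handle end T","top",T(259,328),.079);p("handle near lamp T","top",T(202,330),.079)
p("handle lampside S","side",S(262,362),.079);p("handle at cup S","side",S(250,432),.079)
for c in[(391,347),(551,345),(558,505),(402,510)]:p("box T","top",T(*c),.06)
for c in[(308,158),(443,163),(437,273),(300,266)]:p("box S","side",S(*c),.06)
p("mat T","top",T(696,226),.004);p("mat S","side",S(226,87),.004)
for c in[(149,82),(197,82),(197,410),(145,410)]:p("lamp T","top",T(*c),.213)
for c in[(42,282),(350,312),(346,347),(35,318)]:p("lamp S","side",S(*c),.213)
p("tin T","top",T(82,186),.1);p("bottle","top",T(484,130),.17);p("bowl","top",(356,221),.055);p("jar","top",(395,193),.09);p("lampfoot","top",T(228,170),.012)
E
```

```text
rim T [0.5764 0.356  0.085 ]
rim S [0.5748 0.3608 0.085 ]
handle end T [0.5811 0.2332 0.079 ]
handle near lamp T [0.5796 0.2795 0.079 ]
handle lampside S [0.5768 0.2409 0.079 ]
handle at cup S [0.5759 0.3078 0.079 ]
box T [0.568  0.1274 0.06  ]
box T [ 0.5694 -0.0042  0.06  ]
box T [ 0.4385 -0.0098  0.06  ]
box T [0.4346 0.1166 0.06  ]
box S [5.717e-01 5.000e-04 6.000e-02]
box S [ 0.4401 -0.0123  0.06  ]
box S [0.4347 0.1155 0.06  ]
box S [0.5608 0.1262 0.06  ]
mat T [ 0.681  -0.1294  0.004 ]
mat S [ 0.6792 -0.1244  0.004 ]
lamp T [0.7484 0.2977 0.213 ]
lamp T [0.7483 0.2615 0.213 ]
lamp T [0.5002 0.2536 0.213 ]
lamp T [0.5003 0.2916 0.213 ]
lamp S [0.7454 0.2689 0.213 ]
lamp S [0.5003 0.2606 0.213 ]
lamp S [0.4994 0.2918 0.213 ]
lamp S [0.7422 0.3017 0.213 ]
tin T [0.6949 0.3765 0.1   ]
bottle [0.7221 0.0469 0.17  ]
bowl [ 0.5194 -0.3276  0.055 ]
jar [ 0.6063 -0.4492  0.09  ]
lampfoot [0.7296 0.2753 0.012 ]
```

Cup axis ≈ (0.5755, 0.3585), handle towards −y, ending at y ≈ 0.235. I'll grip near its free end with the tool tilted 50°. Transit first.

```bash
python3 -m creep '[[[22,32,0,0,0,4.5],[22,32,0,0,0,4.5],[22,32,0,0,0,4.5],[22,32,0,0,0,4.5],[22,32,0,0,0,4.5]]]' -1
python3 -m creep '[[[22,32,0,0,0,4.5],[22,32,0,0,0,4.5],[22,32,0,0,0,4.5],[22,32,0,0,0,4.5],[22,32,0,0,0,4.5]]]'
python3 -m creep '[[[22,32,0,0,0,4.5],[22,32,0,0,0,4.5],[22,32,0,0,0,4.5],[22,32,0,0,0,4.5],[22,32,0,0,0,4.5]]]'
python3 -c "
from cell import robot;print(robot.observe())"
```

```text
time: 0.52
tool_pos: [0.2657, -0.3401, 0.401]
tool_rot: [-3.138, 0.001, 0.7]
contact_force: [1.0, -0.8, -0.2]
opening: 0.092
time: 0.93
tool_pos: [0.3782, -0.1709, 0.4001]
tool_rot: [-3.136, 0.0, 1.11]
contact_force: [1.2, -0.9, 0.5]
opening: 0.0922
time: 1.35
tool_pos: [0.4911, -0.0007, 0.3996]
tool_rot: [-3.135, 0.0, 1.524]
contact_force: [0.9, -0.8, 0.7]
opening: 0.092
{'time': 1.35, 'qpos': array([-1.57242191e-01,  2.86125458e-01,  1.62005025e+00, -1.15292564e-03,
        1.24187118e+00, -1.10055991e-01]), 'qvel': array([ 0.94709625,  0.47744683, -0.66255551, -0.00712866,  0.17897625,
       -0.04195657]), 'joint_efforts': array([ -2.60549694, -43.16050172, -20.99157929,   0.30114884,
         0.04644771,   0.13240116]), 'tool_pos': array([ 0.49106588, -0.00065945,  0.39959619]), 'tool_rot': array([-3.13505769e+00,  3.73192972e-04,  1.52398729e+00]), 'contact_force': array([ 0.88201977, -0.81161394,  0.72808223]), 'torque': array([-0.05421181, -0.16281405,  0.02510179]), 'opening': 0.09198199274255885}
```

```bash
python3 -m creep '[[[10,6,-6,6.5,0,0.6],[10,6,-6,6.5,0,0.6],[10,6,-6,6.5,0,0.6],[10,6,-6,6.5,0,0.6]]]'
python3 -m creep '[[[10,6,-12,6.5,0,0.4],[10,6,-12,6.5,0,0.4],[10,6,-12,6.5,0,0.4],[10,6,-12,6.5,0,0.4],[0,0,0,0,0,0]]]'
python3 -c "
from cell import robot;print(robot.observe())"
```

```text
time: 1.68
tool_pos: [0.5344, 0.0353, 0.3755]
tool_rot: [-3.134, -0.469, 1.59]
contact_force: [-0.2, -0.3, -1.1]
opening: 0.0914
time: 2.1
tool_pos: [0.5773, 0.0607, 0.3229]
tool_rot: [3.123, -0.951, 1.635]
contact_force: [-0.5, -0.2, -1.1]
opening: 0.0921
{'time': 2.1, 'qpos': array([-0.22231654,  0.58913796,  1.53645911,  0.91441633,  1.44470614,
       -0.61016431]), 'qvel': array([-0.00084522, -0.0409754 , -0.00335808, -0.10325866, -0.02652775,
        0.05447243]), 'joint_efforts': array([  0.31450141, -51.43784165, -21.25191271,   4.68099117,
         2.61978865,  -0.65119319]), 'tool_pos': array([0.57732462, 0.06069159, 0.32291072]), 'tool_rot': array([ 3.12262766, -0.95090092,  1.63527947]), 'contact_force': array([-0.48043579, -0.21770526, -1.10839991]), 'torque': array([-0.57950001, -0.0645514 ,  0.07273296]), 'opening': 0.092079488160356}
```

```bash
cat >> h.py <<'E'
from scipy.spatial.transform import Rotation as Ro
def state():
    s=robot.observe();R=Ro.from_euler('xyz',s["tool_rot"]);p=np.array(s["tool_pos"]);return s,p,R
def go(g,zt,yt,back=0):
    "delta mm/deg to bring grasp point to g, minus back along tool z, tool axes zt,yt"
    s,p,R=state();z=np.array(zt,float);z/=np.linalg.norm(z);y=np.array(yt,float);y-=z*(y@z);y/=np.linalg.norm(y)
    M=Ro.from_matrix(np.c_[np.cross(y,z),y,z]);gp=p+.159*R.as_matrix()[:,2]
    print("t",s["time"],"grasp",gp.round(4),"z",R.as_matrix()[:,2].round(3),"y",R.as_matrix()[:,1].round(3),"q",s["qpos"].round(2),"F",s["contact_force"].round(1),"open",s["opening"].round(4))
    print("shift",((np.array(g)-z*(.159+back)-p)*1e3).round(1),"turn",np.degrees((M*R.inv()).as_rotvec()).round(1))
E
python3 -c "
from h import *
go([.578,.252,.066],[-.019,.766,-.643],[1,.025,0],.07)
go([.578,.252,.066],[-.019,.766,-.643],[1,.025,0],0)"
```

```text
Traceback (most recent call last):
  File "h.py", line 18, in go
    print("t",s["time"],"grasp",gp.round(4),"z",R.as_matrix()[:,2].round(3),"y",R.as_matrix()[:,1].round(3),"q",s["qpos"].round(2),"F",s["contact_force"].round(1),"open",s["opening"].round(4))
                                                                                                                                                                          ^^^^^^^^^^^^^^^^^^
AttributeError: 'float' object has no attribute 'round'
```

```bash
sed -i 's/s\["opening"\].round(4)/round(s["opening"],4)/' h.py
python3 -c "
from h import *
go([.578,.252,.066],[-.019,.766,-.643],[1,.025,0],.07)
go([.578,.252,.066],[-.019,.766,-.643],[1,.025,0],0)"
```

```text
t 2.1 grasp [0.572  0.19   0.2306] z [-0.034  0.813 -0.581] y [0.999 0.049 0.011] q [-0.22  0.59  1.54  0.91  1.44 -0.61] F [-0.5 -0.2 -1.1] open 0.0921
shift [   5.    15.9 -109.7] turn [-4.5  0.5 -1.4]
t 2.1 grasp [0.572  0.19   0.2306] z [-0.034  0.813 -0.581] y [0.999 0.049 0.011] q [-0.22  0.59  1.54  0.91  1.44 -0.61] F [-0.5 -0.2 -1.1] open 0.0921
shift [   3.7   69.5 -154.7] turn [-4.5  0.5 -1.4]
```

```bash
python3 -m creep '[[[1,4,-28,-1.2,0,-0.4],[1,4,-28,-1.2,0,-0.4],[1,4,-28,-1.2,0,-0.4],[1,4,-27,-1.2,0,-0.3],[0,0,0,0,0,0]]]'
python3 -c "
from h import *
cv2.imwrite('pics/a.png',np.hstack([cv2.resize(viewer.read_camera('side')[130:350,150:350],(400,440)),cv2.resize(viewer.read_camera('top')[120:300,110:290],(400,440))]))
go([.578,.252,.066],[-.019,.766,-.643],[1,.025,0],0)"
```

```text
time: 2.52
tool_pos: [0.5807, 0.0756, 0.2091]
tool_rot: [3.128, -0.848, 1.606]
contact_force: [-0.5, 0.5, -0.1]
opening: 0.0919
t 2.6167 grasp [0.5807 0.1948 0.1087] z [-0.008  0.752 -0.659] y [1.    0.024 0.015] q [-0.18  0.73  1.61  0.91  1.21 -0.73] F [ 1.2 -0.7 -0.1] open 0.0919
shift [ -1.   55.1 -45.2] turn [1.2 0.9 0. ]
```

View pics/a.png

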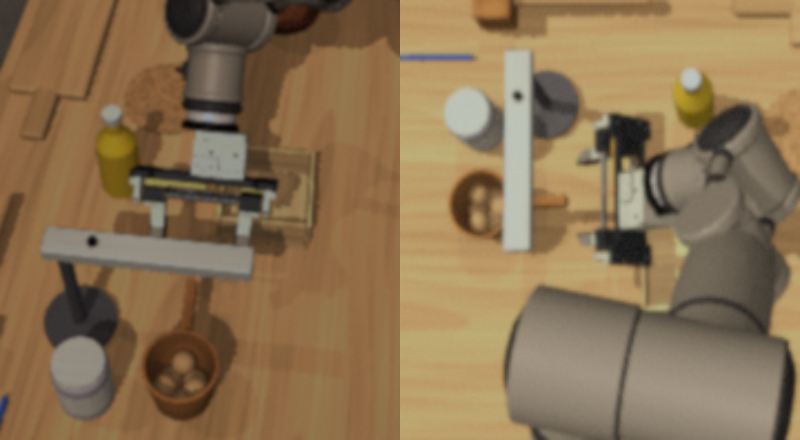

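The gripper straddles the handle line, in front of the lamp bar (top crop: jaws at y 157 and 243, handle at (550,201)); the 190 mm side lies along the jaws, so the lamp is clear. Advancing and gripping.

```bash
python3 -m creep '[[[0,15,-12,0.3,0.2,0],[-1,15,-12,0.3,0.2,0],[0,14,-11,0.3,0.2,0],[0,11,-9,0.3,0.3,0],[0,0,0,0,0,0]]]'
python3 -c "
from h import *
go([.578,.252,.066],[-.019,.766,-.643],[1,.025,0],0)"
```

```text
time: 3.03
tool_pos: [0.5834, 0.1321, 0.1762]
tool_rot: [3.122, -0.873, 1.609]
contact_force: [-0.7, -0.3, -0.5]
opening: 0.0918
t 3.0333 grasp [0.5819 0.2539 0.074 ] z [-0.009  0.766 -0.643] y [1.    0.023 0.013] q [-0.09  0.79  1.62  1.    1.13 -0.76] F [-0.7 -0.3 -0.5] open 0.0918
shift [-2.3 -1.8 -8. ] turn [-0.   0.7  0.1]
```

```bash
python3 -m creep '[[[-3,-2,-8,0,0.7,0],[0,0,0,0,0,0]]]'
python3 -m creep '[[[0,0,0,0,0,0],[0,0,0,0,0,0],[0,0,0,0,0,0],[0,0,0,0,0,0],[0,0,0,0,0,0]]]' 1 15
python3 -m creep '[[[0,0,0,0,0,0],[0,0,0,0,0,0],[0,0,0,0,0,0],[0,0,0,0,0,0],[0,0,0,0,0,0]]]' 1 55
python3 -c "
from h import *
go([.578,.252,.066],[-.019,.766,-.643],[1,.025,0],0)"
```

```text
time: 3.2
tool_pos: [0.5801, 0.1311, 0.1681]
tool_rot: [3.141, -0.873, 1.596]
contact_force: [-0.2, 0.4, -0.6]
opening: 0.092
time: 3.62
tool_pos: [0.5807, 0.1292, 0.1689]
tool_rot: [3.139, -0.873, 1.596]
contact_force: [0.3, 0.5, 0.8]
opening: 0.063
time: 4.03
tool_pos: [0.5811, 0.1286, 0.1695]
tool_rot: [3.137, -0.873, 1.596]
contact_force: [-0.4, -0.4, 0.2]
opening: 0.0296
t 4.0333 grasp [0.5787 0.2504 0.0673] z [-0.015  0.766 -0.643] y [1.    0.022 0.003] q [-0.09  0.8   1.62  1.    1.13 -0.76] F [-0.4 -0.4  0.2] open 0.0296
shift [-0.1  1.6 -1.3] turn [-0.   0.2  0.2]
```

```bash
python3 -m creep '[[[0,0,0,0,0,0],[0,0,0,0,0,0],[0,0,0,0,0,0],[0,0,0,0,0,0],[0,0,0,0,0,0]]]' 1 55
python3 -c "
from h import *
go([.578,.252,.066],[-.019,.766,-.643],[1,.025,0],0)"
```

```text
time: 4.45
tool_pos: [0.5811, 0.1286, 0.1695]
tool_rot: [3.138, -0.873, 1.596]
contact_force: [0.4, -0.1, 0.4]
opening: 0.0134
t 4.45 grasp [0.5786 0.2504 0.0673] z [-0.015  0.766 -0.643] y [1.    0.022 0.003] q [-0.09  0.8   1.62  1.    1.13 -0.76] F [ 0.4 -0.1  0.4] open 0.0134
shift [-0.   1.6 -1.3] turn [-0.   0.1  0.2]
```

```bash
python3 -m creep '[[[0,0,12,0,0,0],[0,0,14,0,0,0],[-20,0,0,0,0,0],[-28,0,0,0,0,0],[-28,0,0,0,0,0]]]'
python3 -m creep '[[[-28,0,0,0,0,0],[-28,0,0,0,0,0],[-15,0,0,0,0,0],[0,0,0,0,0,0],[0,0,0,0,0,0]]]'
python3 -c "
from h import *
cv2.imwrite('pics/b.png',np.hstack([cv2.resize(viewer.read_camera('side')[130:350,150:350],(400,440)),cv2.resize(viewer.read_camera('top')[120:300,110:290],(400,440))]))
go([.578,.252,.066],[-.019,.766,-.643],[1,.025,0],0)"
```

```text
time: 4.87
tool_pos: [0.5074, 0.1279, 0.2]
tool_rot: [3.124, -0.869, 1.604]
contact_force: [-0.6, -0.1, -2.8]
opening: 0.0136
time: 5.28
tool_pos: [0.4292, 0.1285, 0.2059]
tool_rot: [3.118, -0.867, 1.611]
contact_force: [0.7, -0.1, -1.8]
opening: 0.0136
t 5.3833 grasp [0.4291 0.2497 0.1027] z [-0.006  0.763 -0.647] y [1.    0.022 0.016] q [-0.13  0.57  2.04  1.07  1.04 -0.98] F [ 0.4  0.6 -2.7] open 0.0135
shift [151.    1.8 -37.4] turn [0.3 0.9 0.2]
```

View pics/b.png

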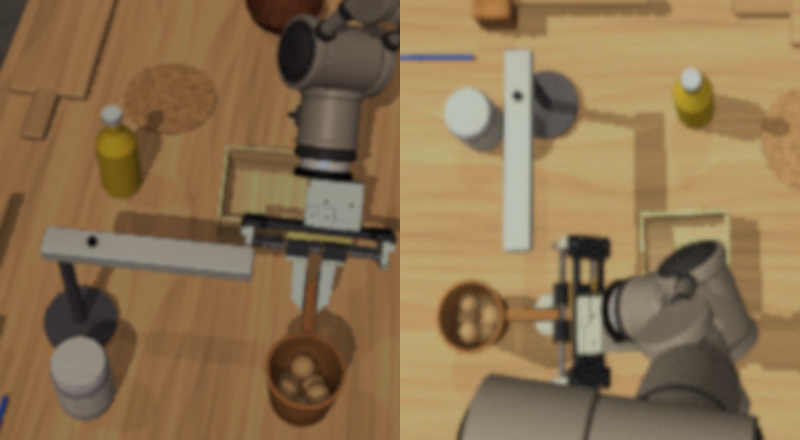

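Cup is gripped level and clear of the lamp, with the balls in it. Lifting and carrying towards the box.

```bash
python3 -m creep '[[[0,0,28,0,0,0],[0,0,28,0,0,0],[0,0,28,0,0,0],[0,-15,28,0,0,0],[0,-28,0,0,0,0]]]'
python3 -m creep '[[[0,-30,0,0,0,0],[0,-30,0,0,0,0],[0,-30,0,0,0,0],[0,-30,0,0,0,0],[0,-30,0,0,0,0]]]'
python3 -m creep '[[[28,-20,0,0,0,0],[28,-20,0,0,0,0],[28,-20,0,0,0,0],[28,-20,0,0,0,0],[15,-10,0,0,0,0]]]'
python3 -c "
from h import *
go([.56,-.05,.22],[-.019,.766,-.643],[1,.025,0],0)"
```

```text
time: 5.8
tool_pos: [0.4342, 0.0864, 0.3223]
tool_rot: [3.118, -0.865, 1.614]
contact_force: [1.5, -0.9, -2.7]
opening: 0.0136
time: 6.22
tool_pos: [0.4379, -0.0707, 0.3278]
tool_rot: [3.099, -0.857, 1.632]
contact_force: [0.9, -0.5, -2.9]
opening: 0.0139
time: 6.63
tool_pos: [0.5705, -0.1726, 0.3298]
tool_rot: [3.097, -0.849, 1.625]
contact_force: [-0.0, -1.2, -1.4]
opening: 0.0138
t 6.6333 grasp [ 0.5711 -0.0531  0.2248] z [ 0.004  0.751 -0.66 ] y [0.999 0.021 0.029] q [-0.57  0.65  1.36  0.69  1.66 -0.74] F [-0.  -1.2 -1.4] open 0.0138
shift [-7.5  0.8 -7.6] turn [1.3 1.7 0.2]
```

```bash
python3 -m creep '[[[-13,0,-1,0,-7,0],[-13,0,-2,0,-7,0],[-12,0,-4,0,-7,0],[-12,0,-5,0,-7,0],[-11,0,-7,0,-7,0]]]'
python3 -c "
from h import *
go([.57,-.05,.22],[.643*.57,.766,-.643*.82],[.82,0.025,.57],0)"
python3 -m creep '[[[-10,0,-8,0,-7,0],[-9,0,-9,0,-7,0],[-8,0,-10,0,-7,0],[0,0,0,0,0,0]]]'
python3 -c "
from h import *
a=np.radians(60);s,c=np.sin(a),np.cos(a)
go([.57,-.05,.22],[.643*s,.766,-.643*c],[c,0.025,s],0)"
```

```text
time: 7.05
tool_pos: [0.5178, -0.1797, 0.3098]
tool_rot: [2.295, -0.616, 2.179]
contact_force: [0.4, -0.3, -1.6]
opening: 0.0135
t 7.05 grasp [ 0.5807 -0.0616  0.2238] z [ 0.396  0.742 -0.54 ] y [0.791 0.023 0.612] q [-0.69  0.55  1.68  1.    1.37 -1.47] F [ 0.4 -0.3 -1.6] open 0.0135
shift [-6.1  7.8 -5.9] turn [2.1 2.2 0.6]
time: 7.38
tool_pos: [0.4904, -0.1823, 0.282]
tool_rot: [1.969, -0.369, 2.332]
contact_force: [-1.4, -0.5, -3.3]
opening: 0.0133
t 7.3833 grasp [ 0.5811 -0.0651  0.2245] z [ 0.571  0.737 -0.362] y [0.51  0.027 0.86 ] q [-0.76  0.58  1.84  1.25  1.36 -2.  ] F [-1.4 -0.5 -3.3] open 0.0133
shift [ -8.9  10.6 -10.9] turn [ 2.1 -1.4  1.7]
```

```bash
cat > k.py <<'E'
from h import *
from scipy.optimize import least_squares as LS
D=[([-1.41301,.34267,1.52491,0,1.27539,-.14603],[.15705,-.50084,.40411]),([-.15724,.28613,1.62005,-.00115,1.24187,-.11006],[.49107,-.00066,.3996]),
([-.22232,.58914,1.53646,.91442,1.44471,-.61016],[.57732,.06069,.32291]),([-.18,.73,1.61,.91,1.21,-.73],[.5807,.0756,.2091]),
([-.13,.57,2.04,1.07,1.04,-.98],[.4292,.1285,.2059]),([-.57,.65,1.36,.69,1.66,-.74],[.5705,-.1726,.3298]),([-.76,.58,1.84,1.25,1.36,-2.],[.4904,-.1823,.282])]
def rot(q,sg): return Ro.from_euler('ZYZYZ',[q[0],q[1]+q[2],sg*q[3],q[4],q[5]+np.pi/2])
def fk(q,p,sg=1):
    a1,d1,L1,L2,a3,d6=p;A=q[1];B=q[1]+q[2]
    r=a1+L1*np.sin(A)+L2*np.sin(B)+a3*np.cos(B);z=d1+L1*np.cos(A)+L2*np.cos(B)-a3*np.sin(B)
    R=rot(q,sg);return np.array([r*np.cos(q[0]),r*np.sin(q[0]),z])+d6*R.as_matrix()[:,2],R
fit={sg:LS(lambda p:np.concatenate([fk(q,p,sg)[0]-t for q,t in D]),[0,.4,.4,.4,0,.1]) for sg in(1,-1)}
SG=min(fit,key=lambda s:fit[s].cost);P=fit[SG].x
LO=np.array([-2.53,-.77,.04,-1,.28,-3.11]);HI=np.array([2.53,2.02,2.7,4.14,2.66,3.11])
def ik(pos,R,q0):
    f=lambda q:np.concatenate([(fk(q,P,SG)[0]-pos)*10,(fk(q,P,SG)[1]*R.inv()).as_rotvec()])
    s=LS(f,np.clip(q0,LO+.01,HI-.01),bounds=(LO,HI));return s.x,np.linalg.norm(s.fun)
def toolR(tilt,yaw,el=.643):
    "cup rolled by -tilt about handle axis, handle axis yawed from +y"
    s,c=np.sin(tilt),np.cos(tilt);h=np.sqrt(1-el*el);M=np.array([[c,0,s],[0,1,0],[s,0,c]])
    z=np.array([el*s,h,-el*c]);y=np.array([c,0,s]);return Ro.from_euler('z',yaw)*Ro.from_matrix(np.c_[np.cross(y,z),y,z])
E
python3 - <<'E'
from k import *
print(SG,P.round(4),fit[SG].cost**.5)
s,p,R=state();q=s["qpos"];print((fk(q,P,SG)[1]*R.inv()).magnitude(),fk(q,P,SG)[0]-p)
for yaw in(-60,-30,0,30,60):
  y=np.radians(yaw)
  q0=q
  for t in(60,80,100,120,130):
    R=toolR(np.radians(t),y)
    # cup mouth centre: handle line pt above box
    off=Ro.from_euler('z',y).apply([.035,-.108,0]);g=np.array([.5025,.058,.2])+off
    q0,e=ik(g-.159*R.as_matrix()[:,2],R,q0);print(yaw,t,g.round(2),q0.round(2),round(e,3))
E
```

```text
Traceback (most recent call last):
  File "k.py", line 11, in <module>
    fit={sg:LS(lambda p:np.concatenate([fk(q,p,sg)[0]-t for q,t in D]),[0,.4,.4,.4,0,.1]) for sg in(1,-1)}
            ~~^^^^^^^^^^^^^^^^^^^^^^^^^^^^^^^^^^^^^^^^^^^^^^^^^^^^^^^^^^^^^^^^^^^^^^^^^^^
  File "k.py", line 11, in <lambda>
    fit={sg:LS(lambda p:np.concatenate([fk(q,p,sg)[0]-t for q,t in D]),[0,.4,.4,.4,0,.1]) for sg in(1,-1)}
                                        ~~^^^^^^^^
  File "k.py", line 10, in fk
    R=rot(q,sg);return np.array([r*np.cos(q[0]),r*np.sin(q[0]),z])+d6*R.as_matrix()[:,2],R
  File "k.py", line 6, in rot
    def rot(q,sg): return Ro.from_euler('ZYZYZ',[q[0],q[1]+q[2],sg*q[3],q[4],q[5]+np.pi/2])
                          ~~~~~~~~~~~~~^^^^^^^^^^^^^^^^^^^^^^^^^^^^^^^^^^^^^^^^^^^^^^^^^^^^
  File "scipy/spatial/transform/_rotation.pyx", line 1413, in scipy.spatial.transform._rotation.Rotation.from_euler
ValueError: Expected axis specification to be a non-empty string of upto 3 characters, got ZYZYZ
```

```bash
sed -i "s/^def rot.*/def rot(q,sg): return Ro.from_euler('ZYZ',[q[0],q[1]+q[2],sg*q[3]])*Ro.from_euler('YZ',[q[4],q[5]+np.pi\/2])/" k.py
cat > f.py <<'E'
from k import *
print(SG,P.round(4),fit[SG].cost**.5)
s,p,R=state();q=s["qpos"];print((fk(q,P,SG)[1]*R.inv()).magnitude(),fk(q,P,SG)[0]-p)
for yaw in(-60,-30,0,30,60):
  y=np.radians(yaw)
  q0=q
  for t in(60,90,120,130):
    R=toolR(np.radians(t),y)
    off=Ro.from_euler('z',y).apply([.035,-.108,0]);g=np.array([.5025,.058,.2])+off
    q0,e=ik(g-.159*R.as_matrix()[:,2],R,q0);print(yaw,t,g.round(2),q0.round(2),round(e,3))
E
python3 f.py
```

```text
1 [-0.0787  0.2322  0.6105  0.4321  0.0517  0.2329] 0.08112437147012144
8.532300504426546e-16 [0.00702514 0.00670507 0.02045094]
-60 60 [ 0.43 -0.03  0.2 ] [ 0.38  0.26  2.7   3.85  0.84 -2.93] 0.313
-60 90 [ 0.43 -0.03  0.2 ] [ 0.66  0.58  2.7   4.14  1.13 -3.07] 0.65
-60 120 [ 0.43 -0.03  0.2 ] [ 0.23  1.55  2.7   4.14  2.66 -2.67] 0.708
-60 130 [ 0.43 -0.03  0.2 ] [ 0.21  1.58  2.7   4.14  2.66 -2.79] 0.678
-30 60 [ 0.48 -0.05  0.2 ] [-0.97  0.52  2.45  1.7   1.22 -2.55] 0.0
-30 90 [ 0.48 -0.05  0.2 ] [-1.04  0.81  2.47  1.64  1.46 -3.11] 0.25
-30 120 [ 0.48 -0.05  0.2 ] [-1.02  0.94  2.28  1.42  1.54 -3.11] 0.751
-30 130 [ 0.48 -0.05  0.2 ] [-1.    0.99  2.21  1.38  1.59 -3.11] 0.899
0 60 [ 0.54 -0.05  0.2 ] [-0.83  0.65  1.94  1.23  1.4  -2.17] 0.0
0 90 [ 0.54 -0.05  0.2 ] [-0.89  0.86  2.01  1.39  1.62 -2.87] 0.0
0 120 [ 0.54 -0.05  0.2 ] [-0.84  1.07  1.87  1.37  1.87 -3.11] 0.28
0 130 [ 0.54 -0.05  0.2 ] [-0.8   1.13  1.81  1.38  1.96 -3.11] 0.426
30 60 [ 0.59 -0.02  0.2 ] [-0.62  0.83  1.44  0.99  1.72 -1.98] 0.0
30 90 [ 0.59 -0.02  0.2 ] [-0.66  0.98  1.49  1.18  1.87 -2.53] 0.0
30 120 [ 0.59 -0.02  0.2 ] [-0.62  1.18  1.41  1.31  2.12 -2.98] 0.0
30 130 [ 0.59 -0.02  0.2 ] [-0.58  1.24  1.35  1.35  2.21 -3.11] 0.003
60 60 [0.61 0.03 0.2 ] [-0.38  1.03  0.94  0.87  2.09 -1.89] 0.0
60 90 [0.61 0.03 0.2 ] [-0.42  1.16  0.97  1.09  2.2  -2.29] 0.0
60 120 [0.61 0.03 0.2 ] [-0.38  1.33  0.91  1.33  2.39 -2.61] 0.0
60 130 [0.61 0.03 0.2 ] [-0.35  1.38  0.86  1.42  2.47 -2.7 ] 0.0
```

```bash
cat >> k.py <<'E'
def plan(t,yaw,gz=.175,back=.035,el=.66):
    y=np.radians(yaw);R=toolR(np.radians(t),y,el);g=np.array([.5025,.058,gz])+Ro.from_euler('z',y).apply([back,-.108,0])
    s,p,Rc=state();pos=g-.159*R.as_matrix()[:,2];q0,e=ik(pos,R,s["qpos"])
    print("t",s["time"],"now q",s["qpos"].round(2),"open",round(s["opening"],4),"F",s["contact_force"].round(1),"tcp",p.round(3),"y",Rc.as_matrix()[:,1].round(2))
    print(t,yaw,"TCP",pos.round(3),"q",q0.round(2),round(e,3),"shift",((pos-p)*1e3).round(1),"turn",np.degrees((R*Rc.inv()).as_rotvec()).round(1))
E
python3 -c "
from k import *
plan(62,40);plan(62,45);plan(90,40);plan(125,40);plan(125,50)"
```

```text
t 7.3833 now q [-0.76  0.58  1.84  1.25  1.36 -2.  ] open 0.0133 F [-1.4 -0.5 -3.3] tcp [ 0.49  -0.182  0.282] y [0.51 0.03 0.86]
62 40 TCP [ 0.605 -0.153  0.224] q [-0.55  0.92  1.31  0.95  1.8  -2.02] 0.0 shift [114.1  29.  -57.8] turn [ 2.8 -1.9 40.3]
t 7.3833 now q [-0.76  0.58  1.84  1.25  1.36 -2.  ] open 0.0133 F [-1.4 -0.5 -3.3] tcp [ 0.49  -0.182  0.282] y [0.51 0.03 0.86]
62 45 TCP [ 0.623 -0.144  0.224] q [-0.51  0.95  1.22  0.93  1.86 -2.  ] 0.0 shift [132.2  38.7 -57.8] turn [ 2.9 -1.8 45.3]
t 7.3833 now q [-0.76  0.58  1.84  1.25  1.36 -2.  ] open 0.0133 F [-1.4 -0.5 -3.3] tcp [ 0.49  -0.182  0.282] y [0.51 0.03 0.86]
90 40 TCP [ 0.595 -0.161  0.175] q [-0.59  1.06  1.33  1.13  1.94 -2.48] 0.0 shift [ 104.7   21.1 -107. ] turn [ 12.5 -28.8  39.8]
t 7.3833 now q [-0.76  0.58  1.84  1.25  1.36 -2.  ] open 0.0133 F [-1.4 -0.5 -3.3] tcp [ 0.49  -0.182  0.282] y [0.51 0.03 0.86]
125 40 TCP [ 0.61  -0.149  0.115] q [-0.53  1.29  1.22  1.32  2.23 -2.95] 0.0 shift [ 119.3   33.3 -167.2] turn [ 24.4 -62.4  36.8]
t 7.3833 now q [-0.76  0.58  1.84  1.25  1.36 -2.  ] open 0.0133 F [-1.4 -0.5 -3.3] tcp [ 0.49  -0.182  0.282] y [0.51 0.03 0.86]
125 50 TCP [ 0.644 -0.127  0.115] q [-0.45  1.33  1.05  1.33  2.32 -2.82] 0.0 shift [ 153.6   55.1 -167.2] turn [ 30.1 -60.7  45.6]
```

```bash
python3 -m creep '[[[19,5,-5,0.5,-0.3,6.7],[19,5,-5,0.5,-0.3,6.7],[19,5,-5,0.5,-0.3,6.7],[19,5,-5,0.5,-0.3,6.7],[19,5,-5,0.5,-0.3,6.7]]]'
python3 -m creep '[[[19,5,-5,0.5,-0.3,6.7],[0,0,0,0,0,0]]]'
python3 -c "
from k import *
plan(62,40,.2);plan(76,40,.2);plan(90,40,.2);plan(110,40,.2)
cv2.imwrite('pics/c.png',np.hstack([cv2.resize(viewer.read_camera('side')[110:310,180:380],(400,400)),cv2.resize(viewer.read_camera('top')[130:310,170:350],(400,400))]))"
```

```text
time: 7.8
tool_pos: [0.5895, -0.1611, 0.2595]
tool_rot: [1.935, -0.387, 2.942]
contact_force: [-0.2, 0.8, -2.0]
opening: 0.0136
time: 7.97
tool_pos: [0.6137, -0.1551, 0.2536]
tool_rot: [1.936, -0.391, 3.072]
contact_force: [0.4, 0.3, -1.2]
opening: 0.0135
t 7.9667 now q [-0.54  0.88  1.27  0.93  1.85 -1.94] open 0.0135 F [ 0.4  0.3 -1.2] tcp [ 0.614 -0.155  0.254] y [0.38 0.33 0.86]
62 40 TCP [ 0.605 -0.153  0.249] q [-0.55  0.89  1.3   0.96  1.82 -1.99] 0.0 shift [-9.2  1.8 -4.3] turn [ 1.3 -1.9 -1.4]
t 7.9667 now q [-0.54  0.88  1.27  0.93  1.85 -1.94] open 0.0135 F [ 0.4  0.3 -1.2] tcp [ 0.614 -0.155  0.254] y [0.38 0.33 0.86]
76 40 TCP [ 0.598 -0.159  0.225] q [-0.58  0.95  1.33  1.06  1.87 -2.23] 0.0 shift [-16.2  -4.1 -28.2] turn [ 10.4 -12.5  -1.4]
t 7.9667 now q [-0.54  0.88  1.27  0.93  1.85 -1.94] open 0.0135 F [ 0.4  0.3 -1.2] tcp [ 0.614 -0.155  0.254] y [0.38 0.33 0.86]
90 40 TCP [ 0.595 -0.161  0.2  ] q [-0.59  1.03  1.34  1.14  1.95 -2.45] 0.0 shift [-18.6  -6.1 -53.6] turn [ 19.6 -23.1  -1.4]
t 7.9667 now q [-0.54  0.88  1.27  0.93  1.85 -1.94] open 0.0135 F [ 0.4  0.3 -1.2] tcp [ 0.614 -0.155  0.254] y [0.38 0.33 0.86]
110 40 TCP [ 0.6   -0.157  0.164] q [-0.57  1.16  1.3   1.25  2.11 -2.74] 0.0 shift [-13.8  -2.1 -89.5] turn [ 32.6 -38.2  -1.4]
```

View pics/c.png

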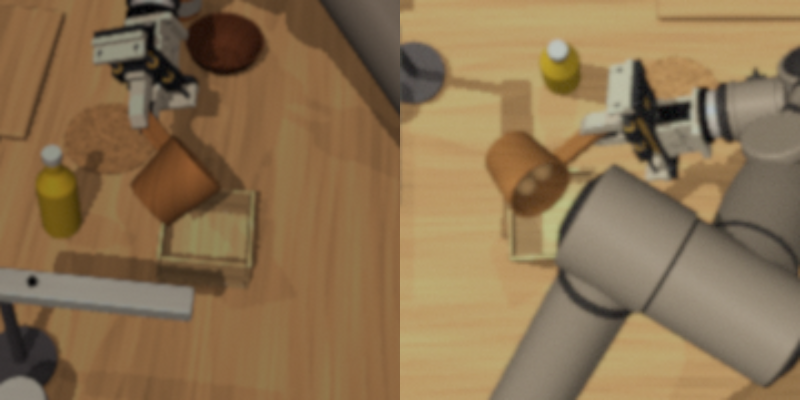

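```bash
python3 -c "
from k import *
print(onz('top',(170+542*.45-180,130+188*.45),.19))
s,p,R=state();M=R.as_matrix();g=p+.159*M[:,2]
y=np.radians(40);h=Ro.from_euler('z',y).apply([0,1,0]);m=np.cross(h,M[:,1]);print('g',g.round(3),'mouth dir',m.round(2))
r=g+.108*h+.019*m*np.sign(-m[0]);print('rim',r.round(3),proj('top',r),proj('side',r))"
```

```text
[0.5248 0.0651 0.19  ]
g [ 0.601 -0.006  0.202] mouth dir [ 0.66  0.56 -0.5 ]
rim [0.519 0.066 0.212] [233.1 215.5] [278.5 189. ]
```

```bash
python3 -m creep '[[[-3,0,-7,2.6,-3.1,-0.4],[-3,0,-7,2.6,-3.1,-0.4],[-3,0,-7,2.6,-3.1,-0.4],[-3,0,-7,2.6,-3.1,-0.2],[0,0,0,0,0,0]]]'
python3 -m creep '[[[0,0,-7,2.6,-3.1,0],[0,0,-7,2.6,-3.1,0],[0,0,0,0,0,0],[0,0,0,0,0,0],[0,0,0,0,0,0]]]'
python3 -c "
from k import *
plan(90,40,.2,.04);plan(110,40,.2,.04)"
python3 -m creep '[[[0,0,-7,2.6,-3.1,0],[0,0,0,0,0,0],[0,0,-7,2.6,-3.1,0],[0,0,0,0,0,0],[0,0,0,0,0,0]]]'
python3 -c "
from k import *
plan(90,40,.2,.04);plan(108,40,.2,.04)
cv2.imwrite('pics/d.png',np.hstack([cv2.resize(viewer.read_camera('side')[110:310,180:380],(400,400)),cv2.resize(viewer.read_camera('top')[130:310,170:350],(400,400))]))"
```

```text
time: 8.48
tool_pos: [0.5959, -0.1585, 0.2308]
tool_rot: [1.734, -0.186, 3.076]
contact_force: [-0.5, -0.6, -2.6]
opening: 0.0136
time: 8.9
tool_pos: [0.5938, -0.1618, 0.2223]
tool_rot: [1.647, -0.093, 3.077]
contact_force: [-0.1, 0.8, -2.4]
opening: 0.0138
t 8.9 now q [-0.59  0.93  1.38  1.14  1.9  -2.32] open 0.0138 F [-0.1  0.8 -2.4] tcp [ 0.594 -0.162  0.222] y [0.1  0.07 0.99]
90 40 TCP [ 0.599 -0.158  0.2  ] q [-0.58  1.03  1.33  1.15  1.95 -2.45] 0.0 shift [  5.2   3.8 -22.3] turn [ 4.1 -5.5  2.2]
t 8.9 now q [-0.59  0.93  1.38  1.14  1.9  -2.32] open 0.0138 F [-0.1  0.8 -2.4] tcp [ 0.594 -0.162  0.222] y [0.1  0.07 0.99]
110 40 TCP [ 0.604 -0.154  0.164] q [-0.56  1.16  1.29  1.26  2.1  -2.74] 0.0 shift [ 10.    7.9 -58.2] turn [ 16.7 -21.1   2.1]
time: 9.32
tool_pos: [0.5943, -0.1626, 0.2135]
tool_rot: [1.561, 0.006, 3.08]
contact_force: [0.7, -0.2, -0.5]
opening: 0.0135
t 9.3167 now q [-0.59  0.97  1.38  1.19  1.95 -2.42] open 0.0135 F [ 0.7 -0.2 -0.5] tcp [ 0.594 -0.163  0.214] y [-0.01 -0.01  1.  ]
90 40 TCP [ 0.599 -0.158  0.2  ] q [-0.58  1.03  1.33  1.15  1.95 -2.45] 0.0 shift [  4.7   4.7 -13.5] turn [-0.6  0.4  2.2]
t 9.3167 now q [-0.59  0.97  1.38  1.19  1.95 -2.42] open 0.0135 F [ 0.7 -0.2 -0.5] tcp [ 0.594 -0.163  0.214] y [-0.01 -0.01  1.  ]
108 40 TCP [ 0.603 -0.155  0.168] q [-0.57  1.14  1.3   1.25  2.09 -2.71] 0.0 shift [  8.6   8.  -45.9] turn [ 10.7 -13.7   2.2]
```

View pics/d.png

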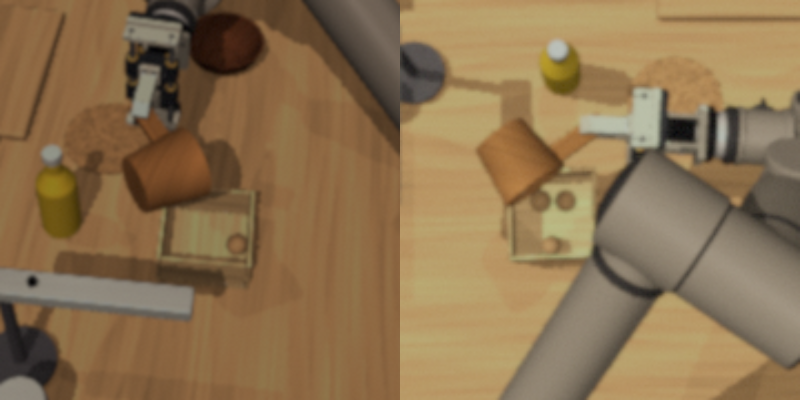

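Three balls are in the box (top crop 540,200; 565,200; 552,245) and none outside. I tilt further.

```bash
python3 -m creep '[[[2,2,-9,2.6,-3.1,0.5],[2,2,-9,2.6,-3.1,0.5],[0,0,0,0,0,0],[0,0,0,0,0,0],[2,2,-9,2.6,-3.1,0.5]]]'
python3 -m creep '[[[2,2,-9,2.6,-3.1,0.5],[0,0,0,0,0,0],[0,0,0,0,0,0],[0,0,-7,2.6,-3.1,0.5],[0,0,0,0,0,0]]]'
python3 -m creep '[[[0,0,0,0,0,0],[0,0,0,0,0,0],[0,0,0,0,0,0],[0,0,0,0,0,0],[0,0,0,0,0,0]]]'
python3 -c "
from k import *
plan(108,40,.2,.04)
a=viewer.read_camera('side');b=viewer.read_camera('top')
cv2.imwrite('pics/e.png',np.hstack([cv2.resize(a[110:310,180:380],(400,400)),cv2.resize(b[130:310,170:350],(400,400))]))"
```

```text
time: 9.83
tool_pos: [0.601, -0.1573, 0.1919]
tool_rot: [1.423, 0.164, 3.096]
contact_force: [1.6, -0.6, -0.8]
opening: 0.0134
time: 10.25
tool_pos: [0.6033, -0.1557, 0.1786]
tool_rot: [1.333, 0.264, 3.095]
contact_force: [0.2, 0.7, -1.6]
opening: 0.0137
time: 10.67
tool_pos: [0.6036, -0.1565, 0.1823]
tool_rot: [1.343, 0.26, 3.097]
contact_force: [0.3, -0.3, -0.5]
opening: 0.0133
t 10.6667 now q [-0.56  1.08  1.32  1.28  2.12 -2.68] open 0.0133 F [ 0.3 -0.3 -0.5] tcp [ 0.604 -0.157  0.182] y [-0.26 -0.21  0.94]
108 40 TCP [ 0.603 -0.155  0.168] q [-0.57  1.14  1.3   1.25  2.09 -2.71] 0.0 shift [ -0.7   1.8 -14.8] turn [-0.9  1.5 -0.4]
```

View pics/e.png

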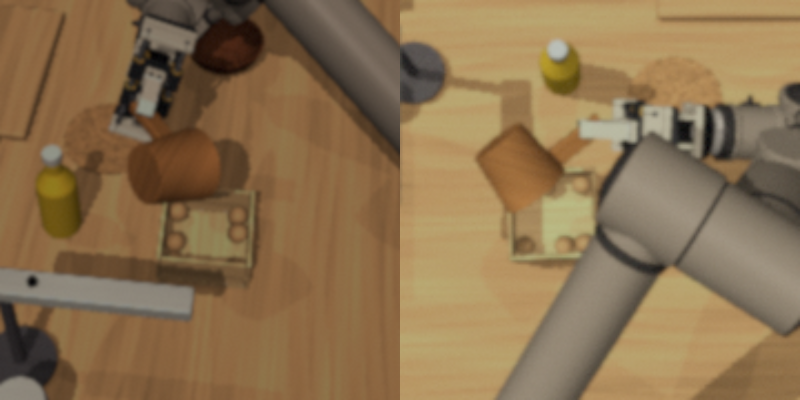

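```bash
python3 -m creep '[[[0,0,2,3.2,-4,0],[0,0,2,2.6,-3.1,0],[0,0,2,0,0,0],[0,0,2,0,0,0],[0,0,2,0,0,0]]]'
python3 -m creep '[[[0,0,20,0,0,0],[0,0,30,0,0,0],[0,0,20,-3,3.7,0],[0,0,20,-4,4.8,0],[0,0,10,-4,4.8,0]]]'
python3 -c "
from k import *
plan(90,40,.3,.04);plan(60,40,.3,.04);plan(0,0,.3)
a=viewer.read_camera('side');b=viewer.read_camera('top')
cv2.imwrite('pics/f.png',np.hstack([cv2.resize(a[170:290,230:350],(400,400),interpolation=cv2.INTER_CUBIC),cv2.resize(b[170:270,200:300],(400,400),interpolation=cv2.INTER_CUBIC)]))"
```

```text
time: 11.18
tool_pos: [0.6035, -0.1565, 0.1925]
tool_rot: [1.227, 0.378, 3.06]
contact_force: [-0.0, 0.0, -1.5]
opening: 0.0137
time: 11.6
tool_pos: [0.6028, -0.1558, 0.2925]
tool_rot: [1.445, 0.133, 3.113]
contact_force: [-0.7, -0.6, -0.6]
opening: 0.0137
t 11.6 now q [-0.57  0.89  1.34  1.31  2.09 -2.39] open 0.0137 F [-0.7 -0.6 -0.6] tcp [ 0.603 -0.156  0.292] y [-0.14 -0.12  0.98]
90 40 TCP [ 0.599 -0.158  0.3  ] q [-0.58  0.91  1.33  1.2   2.   -2.32] 0.0 shift [-3.9 -2.1  7.5] turn [-7.   7.8 -0.1]
t 11.6 now q [-0.57  0.89  1.34  1.31  2.09 -2.39] open 0.0137 F [-0.7 -0.6 -0.6] tcp [ 0.603 -0.156  0.292] y [-0.14 -0.12  0.98]
60 40 TCP [ 0.61  -0.149  0.352] q [-0.54  0.79  1.23  0.98  1.9  -1.81] 0.0 shift [ 6.9  6.9 60. ] turn [-26.3  30.7  -0. ]
t 11.6 now q [-0.57  0.89  1.34  1.31  2.09 -2.39] open 0.0137 F [-0.7 -0.6 -0.6] tcp [ 0.603 -0.156  0.292] y [-0.14 -0.12  0.98]
0 0 TCP [ 0.538 -0.169  0.405] q [-0.57  0.56  1.34  0.7   1.74 -0.63] 0.0 shift [-65.3 -13.6 112.5] turn [-35.3  95.7 -28.9]
```

View pics/f.png

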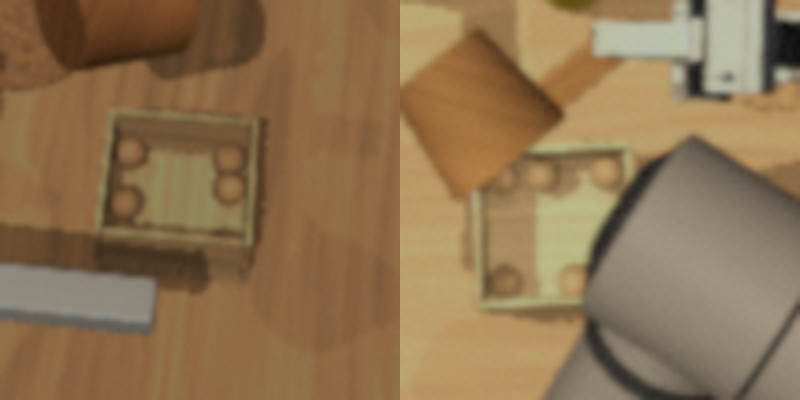

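Six balls are in the box. The side view has four: (130,152), (125,203), (230,157) and (230,187). The top view adds two by the near wall, (503,178) and (505,280). Next I plan the placing.

```bash
cat >> k.py <<'E'
def place(yaw,z=.0713,c=(.680,-.127),el=.643,t=0):
    R=toolR(np.radians(t),np.radians(yaw),el);h=Ro.from_euler('z',yaw,degrees=True).apply([0,1,0]);g=np.array([c[0],c[1],z])-.108*h
    s,p,Rc=state();pos=g-.159*R.as_matrix()[:,2];q0,e=ik(pos,R,s["qpos"])
    print(s["time"],"q",s["qpos"].round(2),"tcp",p.round(4),"F",s["contact_force"].round(1),"open",round(s["opening"],4));print(yaw,z,"TCP",pos.round(3),"q",q0.round(2),round(e,3),"shift",((pos-p)*1e3).round(1),"turn",np.degrees((R*Rc.inv()).as_rotvec()).round(1))
E
python3 -c "
from k import *
for y in(0,-20,-40,-60,-80): place(y)
place(-40,.3)"
```

```text
11.7 q [-0.57  0.89  1.34  1.31  2.09 -2.4 ] tcp [ 0.6028 -0.156   0.2933] F [-0.1 -0.4 -1.1] open 0.0134
0 0.0713 TCP [ 0.68  -0.357  0.174] q [-0.67  1.11  0.76  0.67  1.83 -0.68] 0.0 shift [  77.2 -200.7 -119.7] turn [-34.3  96.3 -27.9]
11.7 q [-0.57  0.89  1.34  1.31  2.09 -2.4 ] tcp [ 0.6028 -0.156   0.2933] F [-0.1 -0.4 -1.1] open 0.0134
-20 0.0713 TCP [ 0.601 -0.343  0.174] q [-0.76  0.92  1.22  0.78  1.48 -0.68] 0.0 shift [  -1.4 -186.9 -119.7] turn [-17.4 102.7 -42.2]
11.7 q [-0.57  0.89  1.34  1.31  2.09 -2.4 ] tcp [ 0.6028 -0.156   0.2933] F [-0.1 -0.4 -1.1] open 0.0134
-40 0.0713 TCP [ 0.532 -0.303  0.174] q [-0.81  0.77  1.61  0.98  1.15 -0.72] 0.0 shift [ -70.5 -147.  -119.7] turn [  0.8 107.  -56.1]
11.7 q [-0.57  0.89  1.34  1.31  2.09 -2.4 ] tcp [ 0.6028 -0.156   0.2933] F [-0.1 -0.4 -1.1] open 0.0134
-60 0.0713 TCP [ 0.481 -0.242  0.174] q [-0.79  0.64  1.96  1.35  0.86 -0.86] 0.0 shift [-121.8  -85.9 -119.7] turn [ 20.  109.  -69.5]
11.7 q [-0.57  0.89  1.34  1.31  2.09 -2.4 ] tcp [ 0.6028 -0.156   0.2933] F [-0.1 -0.4 -1.1] open 0.0134
-80 0.0713 TCP [ 0.454 -0.167  0.174] q [-0.62  0.56  2.24  2.07  0.67 -1.18] 0.0 shift [-149.1  -10.9 -119.7] turn [ 40.3 108.4 -82.3]
11.7 q [-0.57  0.89  1.34  1.31  2.09 -2.4 ] tcp [ 0.6028 -0.156   0.2933] F [-0.1 -0.4 -1.1] open 0.0134
-40 0.3 TCP [ 0.532 -0.303  0.402] q [-0.81  0.52  1.43  0.88  1.41 -0.37] 0.0 shift [ -70.5 -147.   109. ] turn [  0.8 107.  -56.1]
```

```bash
python3 -m creep '[[[-4,-8,8,0,5.9,-3.1],[-4,-8,8,0,5.9,-3.1],[-4,-8,8,0,5.9,-3.1],[-4,-8,8,0,5.9,-3.1],[-4,-8,8,0,5.9,-3.1]]]'
python3 -m creep '[[[-4,-8,6,0,5.9,-3.1],[-4,-8,6,0,5.9,-3.1],[-4,-8,6,0,5.9,-3.1],[-4,-8,6,0,5.9,-3.1],[-4,-8,6,0,5.9,-3.1]]]'
python3 -m creep '[[[-4,-8,6,0,5.9,-3.1],[-4,-8,6,0,5.9,-3.1],[-4,-8,6,0,5.9,-3.1],[-4,-8,5,0,5.9,-3.1],[0,0,0,0,0,0]]]'
python3 -c "
from k import *
place(-40,.25);place(-40,.09)"
```

```text
time: 12.12
tool_pos: [0.5822, -0.1949, 0.3281]
tool_rot: [1.525, -0.386, 2.821]
contact_force: [-0.1, 1.0, -0.3]
opening: 0.0139
time: 12.53
tool_pos: [0.5601, -0.2366, 0.3522]
tool_rot: [1.865, -0.851, 2.327]
contact_force: [-0.2, -0.7, -1.9]
opening: 0.0142
time: 12.95
tool_pos: [0.5419, -0.2708, 0.3707]
tool_rot: [2.553, -1.019, 1.534]
contact_force: [-0.1, -0.8, -1.2]
opening: 0.0135
12.95 q [-0.8   0.56  1.5   1.13  1.45 -0.81] tcp [ 0.5419 -0.2708  0.3707] F [-0.1 -0.8 -1.2] open 0.0135
-40 0.25 TCP [ 0.532 -0.303  0.352] q [-0.81  0.56  1.49  0.9   1.35 -0.44] 0.0 shift [ -9.6 -32.3 -18.5] turn [ -0.5  21.2 -10.1]
12.95 q [-0.8   0.56  1.5   1.13  1.45 -0.81] tcp [ 0.5419 -0.2708  0.3707] F [-0.1 -0.8 -1.2] open 0.0135
-40 0.09 TCP [ 0.532 -0.303  0.192] q [-0.81  0.74  1.6   0.97  1.17 -0.69] 0.0 shift [  -9.6  -32.3 -178.5] turn [ -0.5  21.2 -10.1]
```

```bash
python3 -m creep '[[[-2,-8,-5,0,5.5,-2.6],[-2,-8,-5,0,5.5,-2.6],[-3,-8,-5,0,5.5,-2.6],[-3,-8,-5,0,4.8,-2.3],[0,0,0,0,0,0]]]'
python3 -m creep '[[[0,0,-25,0,0,0],[0,0,-25,0,0,0],[0,0,-25,0,0,0],[0,0,-25,0,0,0],[0,0,-25,0,0,0]]]'
python3 -m creep '[[[0,0,0,0,0,0],[0,0,0,0,0,0]]]'
python3 -c "
from k import *
place(-40,.09);place(-40,.0713)
a=viewer.read_camera('side');b=viewer.read_camera('top')
cv2.imwrite('pics/g.png',np.hstack([cv2.resize(a[100:250,180:330],(400,400),interpolation=cv2.INTER_CUBIC),cv2.resize(b[120:240,240:360],(400,400),interpolation=cv2.INTER_CUBIC)]))"
```

```text
time: 13.37
tool_pos: [0.5313, -0.301, 0.3433]
tool_rot: [-3.115, -0.884, 0.862]
contact_force: [-0.4, -0.2, -2.0]
opening: 0.0138
time: 13.78
tool_pos: [0.533, -0.2971, 0.2158]
tool_rot: [3.128, -0.907, 0.915]
contact_force: [-0.0, -0.1, -1.2]
opening: 0.0138
time: 13.95
tool_pos: [0.5322, -0.2943, 0.2092]
tool_rot: [3.139, -0.914, 0.912]
contact_force: [-1.0, -0.7, -0.2]
opening: 0.0136
13.95 q [-0.82  0.77  1.56  0.98  1.24 -0.7 ] tcp [ 0.5322 -0.2943  0.2092] F [-1.  -0.7 -0.2] open 0.0136
-40 0.09 TCP [ 0.532 -0.303  0.192] q [-0.81  0.74  1.6   0.97  1.17 -0.69] 0.0 shift [  0.1  -8.7 -17. ] turn [-1.8  1.6 -2.1]
13.95 q [-0.82  0.77  1.56  0.98  1.24 -0.7 ] tcp [ 0.5322 -0.2943  0.2092] F [-1.  -0.7 -0.2] open 0.0136
-40 0.0713 TCP [ 0.532 -0.303  0.174] q [-0.81  0.77  1.61  0.98  1.15 -0.72] 0.0 shift [  0.1  -8.7 -35.7] turn [-1.8  1.6 -2.1]
```

View pics/g.png

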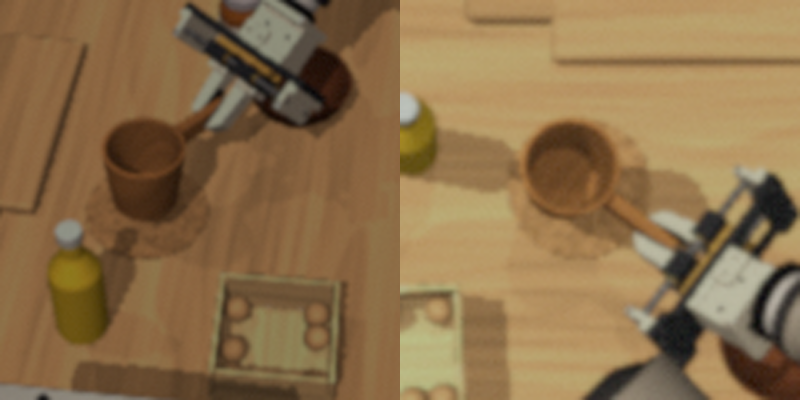

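The cup is empty and level above the mat, and the bowl is clear beneath the hand. Correcting the pose, then lowering.

```bash
python3 -c "
from h import *
print(onz('top',(291.4,169.6),.127),onz('side',(180+145*.375,100+148*.375),.127))"
python3 -m creep '[[[0,-9,-17,-1.8,1.6,-2.1],[0,0,0,0,0,0],[0,0,0,0,0,0]]]'
python3 -c "
from k import *
place(-40,.0713)
a=viewer.read_camera('top');cv2.imwrite('pics/h.png',cv2.resize(a[130:220,250:340],(600,600),interpolation=cv2.INTER_CUBIC))
s,p,R=state();M=R.as_matrix();g=p+.159*M[:,2];h=M[:,2]*[1,1,0];h/=np.linalg.norm(h);print('axis est',(g+.108*h).round(4))
"
```

```text
[ 0.6761 -0.1128  0.127 ] [ 0.6729 -0.1121  0.127 ]
time: 14.3
tool_pos: [0.5336, -0.3039, 0.1981]
tool_rot: [3.126, -0.874, 0.887]
contact_force: [0.6, 0.1, -1.3]
opening: 0.0136
14.3 q [-0.82  0.78  1.55  0.97  1.18 -0.69] tcp [ 0.5336 -0.3039  0.1981] F [ 0.6  0.1 -1.3] open 0.0136
-40 0.0713 TCP [ 0.532 -0.303  0.174] q [-0.81  0.77  1.61  0.98  1.15 -0.72] 0.0 shift [ -1.3   0.8 -24.6] turn [ 0.3  0.5 -0.1]
axis est [ 0.6823 -0.1288  0.0959]
```

```bash
python3 -m creep '[[[-2,3,-10,0.3,0.5,0],[0,0,-8,0,0,0],[0,0,0,0,0,0]]]'
python3 -m creep '[[[0,0,-3,0,0,0],[0,0,0,0,0,0]]]'
python3 -c "
from k import *
place(-40,.0713)"
```

```text
time: 14.6
tool_pos: [0.5318, -0.3004, 0.1822]
tool_rot: [3.134, -0.874, 0.884]
contact_force: [0.5, 0.4, -1.7]
opening: 0.0136
time: 14.77
tool_pos: [0.5318, -0.3, 0.1788]
tool_rot: [3.134, -0.875, 0.884]
contact_force: [-0.2, -1.0, -1.5]
opening: 0.0138
14.7667 q [-0.82  0.81  1.57  0.98  1.16 -0.73] tcp [ 0.5318 -0.3     0.1788] F [-0.2 -1.  -1.5] open 0.0138
-40 0.0713 TCP [ 0.532 -0.303  0.174] q [-0.81  0.77  1.61  0.98  1.15 -0.72] 0.0 shift [ 0.5 -3.  -5.3] turn [ 0.1  0.3 -0.3]
```

```bash
python3 -m creep '[[[0,0,-2.5,0,0,0],[0,0,0,0,0,0]]]'; python3 -m creep '[[[0,0,-1.5,0,0,0],[0,0,0,0,0,0]]]'; python3 -m creep '[[[0,0,-1.5,0,0,0],[0,0,0,0,0,0]]]'
python3 -c "
from k import *
place(-40,.0713)"
```

```text
time: 14.93
tool_pos: [0.5319, -0.2999, 0.176]
tool_rot: [3.135, -0.875, 0.884]
contact_force: [0.1, -0.5, -1.2]
opening: 0.0143
time: 15.1
tool_pos: [0.532, -0.3, 0.1744]
tool_rot: [3.134, -0.875, 0.884]
contact_force: [-0.3, 0.5, -1.7]
opening: 0.0134
time: 15.27
tool_pos: [0.5321, -0.3001, 0.1732]
tool_rot: [3.134, -0.876, 0.884]
contact_force: [-0.2, 0.8, -0.4]
opening: 0.0137
15.2667 q [-0.82  0.81  1.57  0.98  1.16 -0.74] tcp [ 0.5321 -0.3001  0.1732] F [-0.2  0.8 -0.4] open 0.0137
-40 0.0713 TCP [ 0.532 -0.303  0.174] q [-0.81  0.77  1.61  0.98  1.15 -0.72] 0.0 shift [ 0.2 -2.9  0.3] turn [ 0.   0.4 -0.3]
```

```bash
python3 -m creep '[[[0,0,-1.5,0,0,0],[0,0,0,0,0,0]]]'; python3 -m creep '[[[0,0,-1.5,0,0,0],[0,0,0,0,0,0]]]';python3 -m creep '[[[0,0,0,0,0,0],[0,0,0,0,0,0]]]'
```

```text
time: 15.43
tool_pos: [0.5322, -0.3003, 0.1727]
tool_rot: [3.132, -0.878, 0.885]
contact_force: [-0.3, 0.4, -1.1]
opening: 0.0135
time: 15.6
tool_pos: [0.5323, -0.3005, 0.1723]
tool_rot: [3.131, -0.88, 0.887]
contact_force: [-0.8, 0.6, -0.5]
opening: 0.0136
time: 15.77
tool_pos: [0.5323, -0.3005, 0.1723]
tool_rot: [3.13, -0.88, 0.887]
contact_force: [-0.8, 0.4, 1.9]
opening: 0.0136
```

Contact is made: z stalls at 0.172 and the force rises. Opening.

```bash
python3 -m creep '[[[0,0,0.5,0,0,0],[0,0,0,0,0,0],[0,0,0,0,0,0],[0,0,0,0,0,0]]]' 0.5
python3 -m creep '[[[0,0,0,0,0,0],[0,0,0,0,0,0],[0,0,0,0,0,0],[0,0,0,0,0,0],[0,0,0,0,0,0]]]' -0.3
python3 -m creep '[[[0,0,0,0,0,0],[0,0,0,0,0,0]]]'
python3 -c "
from k import *
place(-40)"
```

```text
time: 16.1
tool_pos: [0.5325, -0.3005, 0.1724]
tool_rot: [3.13, -0.879, 0.887]
contact_force: [0.1, -0.1, 0.6]
opening: 0.0226
time: 16.52
tool_pos: [0.5325, -0.3004, 0.1722]
tool_rot: [3.13, -0.879, 0.887]
contact_force: [0.7, -0.3, 0.2]
opening: 0.0517
time: 16.68
tool_pos: [0.5325, -0.3004, 0.1722]
tool_rot: [3.13, -0.879, 0.887]
contact_force: [-0.7, -0.4, 0.1]
opening: 0.0589
16.6833 q [-0.82  0.82  1.57  0.99  1.16 -0.74] tcp [ 0.5325 -0.3004  0.1722] F [-0.7 -0.4  0.1] open 0.0589
-40 0.0713 TCP [ 0.532 -0.303  0.174] q [-0.81  0.77  1.61  0.98  1.15 -0.72] 0.0 shift [-0.2 -2.6  1.4] turn [-0.   0.6 -0.3]
```

```bash
python3 -m creep '[[[-7,-9,10,0,0,0],[-10,-12,13,0,0,0],[-13,-15,18,0,0,0],[-13,-15,22,0,0,0],[-10,-12,25,0,0,0]]]'
python3 -m creep '[[[-10,-10,30,0,0,0],[-10,-10,30,0,0,0],[0,0,0,0,0,0],[0,0,0,0,0,0]]]'
python3 -c "
from k import *
print(state()[0]['tool_pos'],state()[0]['contact_force'])
a=viewer.read_camera('side');b=viewer.read_camera('top')
cv2.imwrite('pics/sf.png',a);cv2.imwrite('pics/tf.png',b)
cv2.imwrite('pics/i.png',np.hstack([cv2.resize(a[60:360,120:340],(352,480),interpolation=cv2.INTER_CUBIC),cv2.resize(b[110:290,120:420],(448,269),interpolation=cv2.INTER_CUBIC)if 0 else cv2.copyMakeBorder(cv2.resize(b[110:290,120:420],(448,269),interpolation=cv2.INTER_CUBIC),0,211,0,0,0)]))"
```

```text
time: 17.1
tool_pos: [0.4761, -0.3633, 0.2599]
tool_rot: [-3.134, -0.879, 0.878]
contact_force: [0.9, -0.7, -0.4]
opening: 0.0599
time: 17.43
tool_pos: [0.4504, -0.3895, 0.331]
tool_rot: [3.134, -0.873, 0.882]
contact_force: [0.5, -0.3, -0.3]
opening: 0.0598
[ 0.45037683 -0.3895298   0.33096412] [ 0.53276443 -0.25569028 -0.26550813]
```

View pics/i.png

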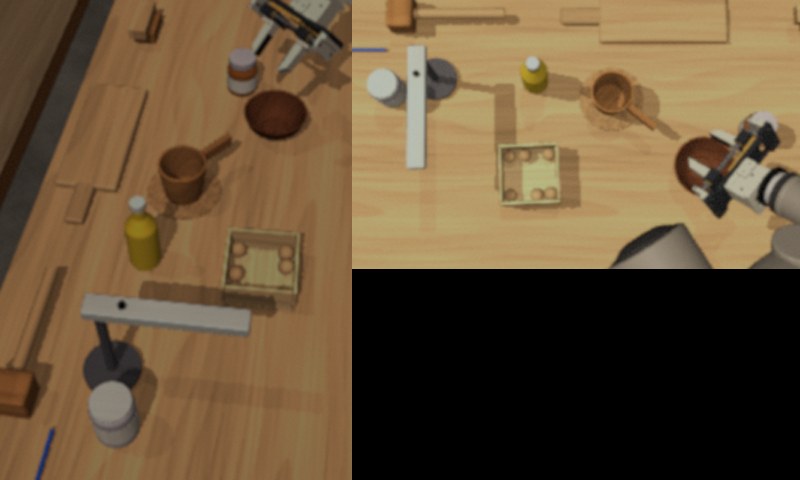

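The cup stands upright on the mat with the gripper clear. In the top view six balls are in the box: (509,155), (524,155), (549,155), (511,195), (537,195) and (550,195). Last check is the cup centre, and whether anything else moved.

```bash
python3 -c "
from h import *
print('rim',onz('top',(294.1,171),.089),onz('side',(120+183*.625,60+161*.625),.089))
for n,f,r in(('top','tf',{'tin':(128,152,160,186),'bottle':(230,145,255,175),'box':(214,202,264,252),'hammer':(50,100,225,132)}),('side','sf',{'bottle':(195,180,225,230),'jar':(260,88,284,120),'bowl':(270,115,315,148),'box':(255,200,312,252),'tin':(172,295,210,342)})):
  a=cv2.imread(f'pics/{n}0.png',0);b=cv2.imread(f'pics/{f}.png',0)
  for k,(x0,y0,x1,y1) in r.items(): print(n,k,np.round(cv2.phaseCorrelate(a[y0:y1,x0:x1].astype(float),b[y0:y1,x0:x1].astype(float)),2).tolist() if 0 else cv2.phaseCorrelate(a[y0:y1,x0:x1].astype(float),b[y0:y1,x0:x1].astype(float)))
"
```

```text
rim [ 0.68   -0.1244  0.089 ] [ 0.6773 -0.1256  0.089 ]
top tin ((-0.14731306469823835, -0.18238842427131985), 1.0020537361992539)
top bottle ((0.4716788930782734, 0.07562177573833928), 1.06386085129434)
top box ((0.3463603856590467, 0.08084415920772159), 0.5802941718106489)
top hammer ((0.09540494207547567, 0.01415992012073275), 0.9961485868907567)
side bottle ((0.0017126163059373312, 0.12267070849691208), 0.9770733130160475)
side jar ((-0.6456642272670479, -0.17265664711936068), 0.9511288337890829)
side bowl ((0.5034130990344643, 0.013267362903434332), 0.9811740679942159)
side box ((-0.18117588263620021, -0.13896166575941038), 0.6676214676533904)
side tin ((-0.03887620576840334, 0.06089458755128163), 0.9980369819489675)
```

Cup within about 3 mm of the mat centre; no bystander moved beyond sub-pixel noise. Handing in.

```bash
python3 -c "
from cell import robot
print(robot.hand_in())"
```

```text
the job is handed in; nothing more can be done
None
```

I gripped the cup by its handle from the free end with the tool tilted about 50°, slid it out from under the lamp, and poured it over the box. I then stood the empty cup on the cork mat, let go and backed the gripper off. The job was handed in at about 17.5 s of the 64 s allowed.

Last checks:
- **Balls:** all six show in the box in the final top view. The side view shows only four, because the near wall hides two.
- **Cup:** it is empty and stands upright. Its rim centre is at about (0.679, −0.125), within about 3 mm of the mat centre at (0.680, −0.127).
- **Everything else:** the tin, bottle, box, jar and bowl shifted by less than 0.7 pixel between the first and last pictures. I put this down to noise and shadows.
- **Forces:** no reading passed about 4 N on any axis.

One check disagreed: my fitted arm model was off in position by up to about 2 cm. I used it only to judge joint limits and took all positions from the measured poses and the camera images.

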